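# Load the test adapter into the cable tester

### The job

Load the orange-tailed test adapter into the cable tester: with your fingertips press its thumb pad down against the sprung contact bed and, keeping it pressed down, slide the adapter under the leaf spring until it is fully home against the end stop, without picking it up. Let go, so that the leaf spring alone holds it down on the contacts, then push the green button fully in to start the test and release it. Leave the gauge box, the marker and the connector where they are.

Things in the scene. Friction and masses are not known exactly. Their poses are not given: they have to be found in the camera images.
- dock: Cable tester dock, fixed to the bench: dark steel base 204 mm long (x), 92 mm wide; a lane 64 mm wide between two black guide rails (tops 30 mm above the bench), end stop, and behind it a grey console (68 x 96 mm, 30 mm high) with the green button. Origin: centre of the base's underside, on the lane's centre line. +x: the way the adapter slides in; +y left of that; z up.
- home (a point): Point on the lane's centre line at bench height, x = 22 mm in the dock's frame: the adapter's origin is above it when its nose touches the end stop, a blue block 44 mm high (screws to 52 mm) whose face is at x = 72 mm.
- adapter: Test adapter, loose, 100 mm long (x, to the nose), 60 mm wide, 0.18 kg, lying in the lane. Origin: centre of its underside, 22 mm above the bench at the start. White front part 20 mm thick with two black pin headers (9 mm high, at x = -10 to +11 mm); orange thumb pad at the tail. It starts 48 to 68 mm short of home, its nose 10 to 30 mm short of the leaf spring.
- thumb_pad (a point): Centre of the top of the adapter's orange thumb pad (36 mm long, 60 mm wide), 32 mm behind the adapter's origin: 36 mm above the bench with the bed up, 28 mm with it fully down. 18 mm ahead of this point the white part stands 6 mm above the pad: a shoulder to push against.
- leaf_tip (a point): Lowest point of the leaf spring's rolled free end (steel, 6.5 mm radius, 26 mm wide), 35 mm above the bench, x = 40 mm in the dock's frame; clamped on the end stop, free end towards the lane's mouth. Unpressed, the adapter's top is at 42 mm and butts against the roll; pressed down 6 mm or more it slides under, lifting the leaf (6 N, plus 1.5 N per mm).
- contact_bed (a joint): How far the sprung contact bed, the floor of the lane under the adapter, is pressed down, in m: 0 up, 0.008 at its hard stop. It takes about 3 N to start and 12 N on the adapter to reach the stop. Held by the leaf alone it stays at about 0.005.
- test_button (a joint): Travel of the green button in m: 0 out, 0.006 fully in (5 N); it springs back.
- test_button_top (a point): Centre of the top of the round green push button (24 mm across) on the grey console behind the end stop, at x = 135, y = -20 mm in the dock's frame, 51 mm above the bench; pressed straight down.
- gauge_box_red: Small red gauge box, 36 x 46 x 16 mm, loose, left of the dock's mouth as the robot sees it; leave alone. Origin: centre of its underside.
- marker: Red paint marker standing on its end, 20 mm thick, 134 mm tall, loose, left of the gauge box; leave alone. Origin: centre of its foot.
- connector: White wire connector with a coiled blue tail, about 111 x 102 x 26 mm, loose, right of the dock's console; leave alone. Origin: centre of its underside.

How it is judged:
By the outcome, as a careful person would: the job done as asked, in the order asked, and still so for the second after the job is handed in, with the robot touching nothing.
It also fails if it takes over 40 s, if anything falls off the work surface, if the arm or the gripper's body presses on something with over 40 N, if the wrist force passes 120 N, or if a joint passes its speed limit or range.

### The arm

A 6-joint arm with a two-finger parallel gripper is mounted at the origin on a cart in front of the work surface, level with it; the furniture and walls round the work are solid. World frame = base frame: x ahead of the robot, y to its left, z up, the work surface at z = 0. Lengths are in m, angles in rad, forces in N, time in s.
With the tool pointing down it reaches from about 0.3 to 0.875 m from the base axis. Payload 4.2 kg.
Tool frame: the origin (TCP) lies on the mounting face of the last link; the fingertips stand ahead of it and the grasp point (between the pads) lies 155 mm ahead of it (arm.finger_overhang is the z of the fingertips in the tool frame, in m); z points along the fingers, y is the line along which they close (so a half turn about z gives the same grasp; the last joint's range is limited). The gripper opens to 85 mm and grips with 20 to 120 N. Pads are 22 mm wide; open, the fingers measure 114 mm over their backs; the gripper's body (76 mm by 85 mm) begins 54 mm behind the grasp point. The pads swing forward as they close: fully open they stand 13 mm farther back than shut.
Start: joints at [-1.338, 0.32, 1.565, -0, 1.257, -0.02], TCP at [0.144, -0.557, 0.405] pointing down, gripper open.
Joint ranges: [-3.11, 3.11], [-0.84, 2.01], [0.21, 2.61], [-1.34, 4.49], [0.05, 2.63], [-2.56, 2.56]. Speed limits (rad/s): [2.57, 2.57, 3.14, 3.14, 3.14, 3.14].

### API

Orientations are given as a unit quaternion [w, x, y, z].
In Python, from plant import arm gives the robot as it stands. The module is installed in compiled form; this text tells all that it offers.
- The arm moves only by the tool carry_out, never from a script. Its argument "motion" is a list of rows, each a list of 7 numbers: the shift along the tool's x, y, z in m, then the turn, a rotation vector about the tool's x, y, z in rad, then the finger opening in m, from 0 to 0.0854. In form: [[x, y, z, ax, ay, az, claw], ...]. A call has 1 to 12 rows; each row shifts and turns the commanded pose from where the row before left it, along the tool's axes as they then stand; what a row does not reach is not made up. A row lasts 1/8 s, in which the tool goes at most 62.5 mm and 10.7 degrees, less where a joint would pass 70% of its speed; a pose out of reach is approached as far as the arm can. A call with a gripper value outside its range is refused whole. The fingers move at their own pace and stop on an object; the grip force is fixed at half the most. Time passes only in rows, so rows that do not move let the fingers close. It gives the time, the measured TCP pose, the force, the opening and the grip force at its end, in the units of the state.
- arm.get_state(): the state, without advancing time (a new reading comes with each control period).
- arm.capture(name): name is "side" or "top" or "wrist"; returns a dict with "frame" (400x640x3 uint8, red, green, blue), "depth" (400x640 float32, m along the optical axis (not along the pixel's ray), 0 where there is no reading), "fovy" (degrees; the focal length in pixels is half the picture's height over the tangent of half this angle, whatever the lens; pixels are square), "cx", "cy" (the principal point, pixels), "view" (4x4, takes a point from world to camera coordinates); the wrist camera has in their place "T_tool_cam" (4x4, takes a point from camera to tool coordinates, whose origin is the TCP and whose axes are the flange's). Camera axes: x right, y down, z forward; pixel columns grow to the right and rows downward; lengths in m; the calibration is good to about 2 mm. The wrist camera is an equidistant fisheye: a pixel r from the principal point sees the ray r / f radians off the axis. A picture is of the moment at which its call begins: read the wrist's pose just before it.
- arm.job_done(): hands the job in; it is judged then, once.
The state is a dict: "clock": time; "joint_pos": joint angles; "joint_velocities": joint speeds; "tau": joint torques, N m; "tcp_pos": TCP position; "orientation": TCP orientation; "ft_force": force on the tool from outside, world axes, zero at the start; "ft_torque": the same for the moment, N m; "finger_gap": opening from 0.0 (shut) to 1.0 (fully open); "grasp_force": force on a finger pad.
Only numpy, scipy, OpenCV 4.12 (cv2) and the standard library are available. Lean on these libraries where they do the work, as an engineer would, in place of code of your own. Each camera call takes 0.05 s, during which the arm holds its last target. There are 200 camera calls.

## Working session

There is one attempt and no reset: what is moved stays moved. The work goes in short steps, Python scripts to look and compute and a tool call to move; the robot and the scene stay as the last step left them, time stands still between calls to the robot, and variables do not carry over. Pictures are saved under pics/ and viewed, at most 10 in all, crops included, and the job is handed in when it is done.

Besides the shell and the picture viewer there is one more tool, called after "Emit:" in YAML: its name, and indented under it one key for each argument. carry_out: Moves the arm, as the interface text tells. Its arguments: {"type":"object","properties":{"motion":{"type":"array"}},"required":["motion"]}

```bash
mkdir -p pics
python3 - <<'E'
from plant import arm
import cv2,numpy as np
s=arm.get_state();print(s['clock'],s['tcp_pos'],s['orientation'],s['finger_gap'],arm.finger_overhang)
for n in("top","side"):
    c=arm.capture(n);np.savez(f'{n}.npz',**c);cv2.imwrite(f'pics/{n}0.png',c['frame'][:,:,::-1]);print(n,c['fovy'],c['cx'],c['cy'],c['view'])
E
```

```text
0.0 [ 0.14378075 -0.5565643   0.40390604] [-8.65091105e-04  9.92023183e-01  1.26052559e-01 -9.16912338e-05] 0.9946438430721058 0.1734
top 47.652649615195116 315.85059087810623 196.998187164927 [[-0.01704692 -0.99977838 -0.01235286 -0.02005998]
 [-0.997302    0.01788437 -0.07119606  0.42430945]
 [ 0.07140121  0.01110586 -0.99738585  1.23718038]
 [ 0.          0.          0.          1.        ]]
side 51.06669660200717 323.84040920844257 202.34670227362335 [[-0.99887057 -0.04110288  0.02383554  0.44141321]
 [-0.03813766  0.39437003 -0.91816001  0.08595786]
 [ 0.028339   -0.91803204 -0.39549219  1.01176122]
 [ 0.          0.          0.          1.        ]]
```

View pics/top0.png

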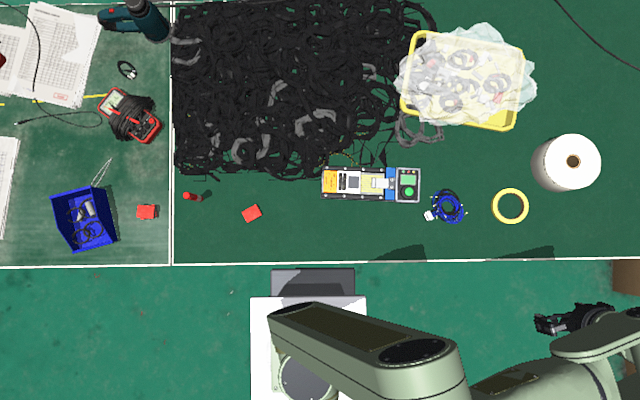

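View pics/side0.png

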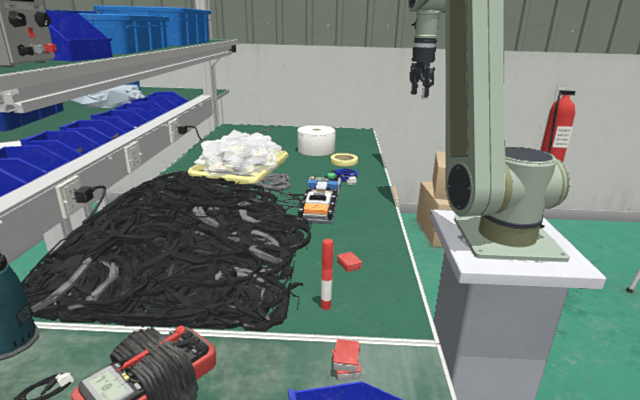

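The top view shows the dock at columns 322–422, rows 165–203. The orange pad is at about (330,185), the blue stop at (391,185) and the green button at (407,191). The lane runs to the right in the image, about world −y. Next I'll locate these by colour.

```bash
cat > h.py <<'E'
import numpy as np,cv2
from scipy.spatial.transform import Rotation as R
def quat(q): return R.from_quat(np.roll(q,-1)).as_matrix()
def rays(c,uv,T=None):
    """origin and directions in world; T = world<-tool for the wrist camera (fisheye)"""
    f=200/np.tan(np.radians(c['fovy'])/2); d=(np.atleast_2d(uv)-[c['cx'],c['cy']])/f
    if T is None: M=np.linalg.inv(c['view']); v=np.c_[d,np.ones(len(d))]
    else:
        M=T@c['T_tool_cam']; r=np.linalg.norm(d,axis=1,keepdims=True)+1e-9
        v=np.c_[d/r*np.sin(r),np.cos(r)]
    return M[:3,3],v@M[:3,:3].T
def plane(c,uv,z,T=None):
    o,d=rays(c,uv,T); return o+d*((z-o[2])/d[:,2])[:,None]
def blob(img,lo,hi,roi):
    h=cv2.cvtColor(img,cv2.COLOR_RGB2HSV); m=cv2.inRange(h,np.array(lo),np.array(hi))
    k=np.zeros_like(m); x0,y0,x1,y1=roi; k[y0:y1,x0:x1]=m[y0:y1,x0:x1]
    n,l,st,ce=cv2.connectedComponentsWithStats(k); i=1+np.argmax(st[1:,4])
    pts=np.argwhere(l==i)[:,::-1].astype(float)
    return ce[i],st[i],pts
ORANGE=((10,150,120),(24,255,255)); BLUE=((98,140,60),(118,255,255)); GREEN=((50,130,110),(75,255,255))
E
python3 - <<'E'
from h import *
c=dict(np.load('top.npz'));roi=(315,160,430,208)
P={}
for n,(lo,hi),z in(('orange',ORANGE,.036),('blue',BLUE,.044),('green',GREEN,.051)):
    ce,st,p=blob(c['frame'],lo,hi,roi); P[n]=plane(c,ce,z)[0]; print(n,ce,st,P[n])
d=P['blue']-P['orange'];print(np.degrees(np.arctan2(d[1],d[0])))
# other image: rail corners
print(plane(c,[[322,166],[322,200],[400,166],[400,200]],.03))
E
```

```text
orange [328.16071429 174.98214286] [324 170  13  15  56] [ 0.4819676  -0.06230278  0.036     ]
blue [389.35294118 194.29411765] [385 189  10  11 102] [ 0.42557256 -0.22609669  0.044     ]
green [408.56716418 191.2238806 ] [404 187  10   9  67] [ 0.43237647 -0.27667388  0.051     ]
-108.99883622493175
[[ 0.50779795 -0.0459746   0.03      ]
 [ 0.41430472 -0.04429007  0.03      ]
 [ 0.50378577 -0.25953575  0.03      ]
 [ 0.41051286 -0.25671352  0.03      ]]
```

Emit:
carry_out:
  motion:
    - [0,0,0,0,0,0.135,0]
    - [0,0,0,0,0,0.135,0]
    - [0.03,-0.05,0.006,0,0,0,0]
    - [0.03,-0.05,0.008,0,0,0,0]
    - [0.03,-0.05,0.008,0,0,0,0]
    - [0.03,-0.05,0.008,0,0,0,0]
    - [0.03,-0.05,0.008,0,0,0,0]
    - [0.03,-0.05,0.008,0,0,0,0]
    - [0.03,-0.05,0.008,0,0,0,0]
    - [0.03,-0.05,0.008,0,0,0,0]
    - [0.03,-0.05,0.008,0,0,0,0]
    - [0.03,-0.045,0.008,0,0,0,0]

```text
clock: 1.6
tcp_pos: [0.4529, -0.065, 0.3264]
orientation: [0.0, 1.0, -0.008, -0.0]
ft_force: [0.6, -1.0, 0.3]
finger_gap: 0.001
grasp_force: 0.0
```

Run:
```python
from h import *
from plant import arm
s=arm.get_state();c=arm.capture("wrist");T=np.eye(4);T[:3,:3]=quat(s['orientation']);T[:3,3]=s['tcp_pos']
np.savez('w1.npz',T=T,**c);cv2.imwrite('pics/w1.png',c['frame'][:,:,::-1]);print(s['clock'],T,s['ft_force'],s['finger_gap'],c['fovy'],c['cx'],c['cy'],c['T_tool_cam'])
```

```text
1.6 [[ 9.99864414e-01 -1.64666669e-02 -5.23498024e-05  4.52870974e-01]
 [-1.64666778e-02 -9.99864392e-01 -2.16019752e-04 -6.50130851e-02]
 [-4.87855781e-05  2.16852490e-04 -9.99999975e-01  3.26351195e-01]
 [ 0.00000000e+00  0.00000000e+00  0.00000000e+00  1.00000000e+00]] [ 0.57782957 -1.04616218  0.25471674] 0.000659721236961378 65.70646984690485 316.0133529158723 195.27356048663762 [[ 1.33852947e-04 -9.58710640e-01 -2.84383350e-01  7.30915835e-02]
 [ 9.99999466e-01  4.19839516e-04 -9.44681662e-04  8.83647565e-04]
 [ 1.02507173e-03 -2.84383072e-01  9.58710184e-01  2.94539870e-02]
 [ 0.00000000e+00  0.00000000e+00  0.00000000e+00  1.00000000e+00]]
```

View pics/w1.png

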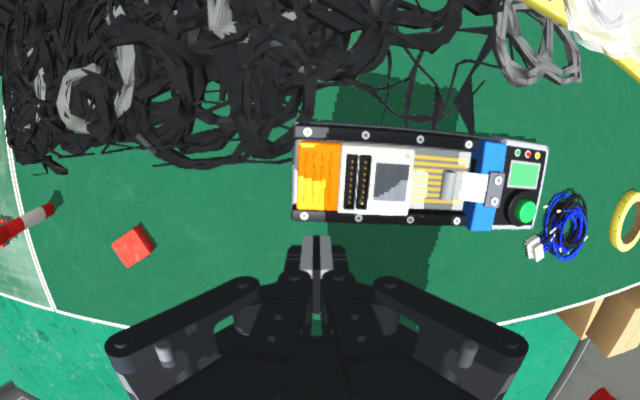

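Wrist view: the orange pad spans (297–340, 142–210), with its shoulder edge at column 340. The lane rails are at rows ~132 and ~216, the blue stop at ~(487,186), the green button at ~(524,209), and the shut fingertips at (316,240).

```bash
cat >> h.py <<'E'
def locate(w):
    T=w['T']; img=w['frame']; out={}
    for n,col,z,roi in(('pad',ORANGE,.036,(285,130,480,225)),('stop',BLUE,.044,(440,130,520,240)),('btn',GREEN,.051,(490,185,560,235))):
        ce,st,p=blob(img,*col,roi); P=plane(w,p,z,T)[:,:2].astype(np.float32)
        out[n]=(P.mean(0),cv2.minAreaRect(P),P.min(0),P.max(0),st)
    return out
E
python3 - <<'E'
from h import *
w=dict(np.load('w1.npz'))
for k,v in locate(w).items(): print(k,v)
# rail inner edges by hand: rails tops z=.03 screws
p=plane(w,[[307,132],[470,146],[304,215],[456,220]],.032,w['T']);print(p)
for a,b in((0,1),(2,3)): d=p[b]-p[a];print(np.degrees(np.arctan2(d[1],d[0])))
print('pad front edge',plane(w,[[341,148],[338,208]],.036,w['T']))
E
```

```text
pad (array([ 0.47196952, -0.07069802], dtype=float32), ((0.46548956632614136, -0.06741344928741455), (0.03602619841694832, 0.06159214675426483), 86.2435302734375), array([ 0.43454227, -0.08667292], dtype=float32), array([ 0.49653375, -0.04760184], dtype=float32), array([ 296,  141,   45,   70, 1964], dtype=int32))
stop (array([ 0.4858332 , -0.22603749], dtype=float32), ((0.48535293340682983, -0.22467564046382904), (0.03958553075790405, 0.03157326206564903), 85.99707794189453), array([ 0.46990496, -0.24487397], dtype=float32), array([ 0.50154865, -0.20516294], dtype=float32), array([471, 139,  36,  35, 957], dtype=int32))
btn (array([ 0.43303633, -0.27574235], dtype=float32), ((0.433262437582016, -0.27635636925697327), (0.02721964754164219, 0.02315085008740425), 56.86565017700195), array([ 0.42017752, -0.28900492], dtype=float32), array([ 0.4447837 , -0.26176763], dtype=float32), array([516, 200,  20,  24, 357], dtype=int32))
[[ 0.50375026 -0.05884391  0.032     ]
 [ 0.49304931 -0.21021468  0.032     ]
 [ 0.42879251 -0.05435886  0.032     ]
 [ 0.41973179 -0.20310511  0.032     ]]
-94.04372043798992
-93.48580518118703
pad front edge [[ 0.49004716 -0.08751696  0.036     ]
 [ 0.43639902 -0.08503672  0.036     ]]
```

Emit:
carry_out:
  motion:
    - [0,0,0,0,0,0.05,0]
    - [0.0127,0.0056,0.03,0,0,0,0]
    - [0,0,0.03,0,0,0,0]
    - [0,0,0.03,0,0,0,0]
    - [0,0,0.014,0,0,0,0]
    - [0,0,0.004,0,0,0,0]
    - [0,0,0,0,0,0,0]

```text
clock: 2.52
tcp_pos: [0.4649, -0.0735, 0.2192]
orientation: [0.0, 0.999, -0.034, 0.001]
ft_force: [-0.8, -0.1, -0.6]
finger_gap: 0.002
grasp_force: 0.0
```

Run:
```python
from h import *
from plant import arm
s=arm.get_state();c=arm.capture("wrist");T=np.eye(4);T[:3,:3]=quat(s['orientation']);T[:3,3]=s['tcp_pos']
np.savez('w2.npz',T=T,**c);cv2.imwrite('pics/w2.png',c['frame'][:,:,::-1]);print(s['clock'],T[:3,3],s['ft_force'])
```

```text
2.525 [ 0.46489508 -0.07353475  0.21917906] [-0.84335768 -0.11213905 -0.56165339]
```

View pics/w2.png

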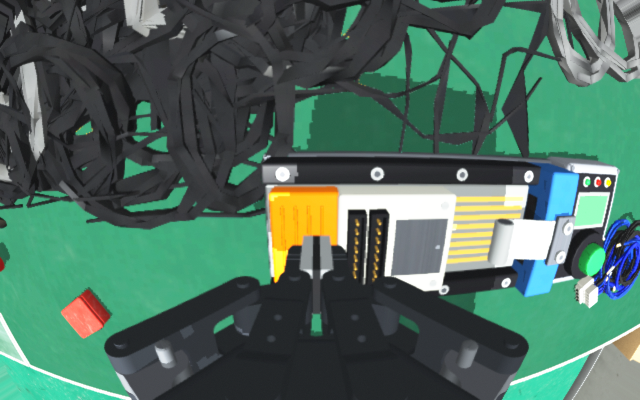

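The tips (columns 303–331) are over the orange pad, behind the shoulder at column 338, about 10 mm up. Pressing down next.

Emit:
carry_out:
  motion:
    - [0,0,0.007,0,0,0,0]
    - [0,0,0.003,0,0,0,0]
    - [0,0,0.003,0,0,0,0]
    - [0,0,0.002,0,0,0,0]
    - [0,0,0,0,0,0,0]

```text
clock: 3.2
tcp_pos: [0.4646, -0.0734, 0.2043]
orientation: [0.0, 0.999, -0.034, 0.0]
ft_force: [-2.5, -0.1, 9.3]
finger_gap: -0.001
grasp_force: 4.2
```

Emit:
carry_out:
  motion:
    - [0,0,0.002,0,0,0,0]
    - [0,0,0.0015,0,0,0,0]
    - [0,0,0,0,0,0,0]

```text
clock: 3.58
tcp_pos: [0.4646, -0.0734, 0.2013]
orientation: [0.0, 0.999, -0.034, 0.0]
ft_force: [-1.8, 0.9, 12.5]
finger_gap: 0.001
grasp_force: 6.0
```

Emit:
carry_out:
  motion:
    - [0,0,0.002,0,0,0,0]
    - [0,0,0,0,0,0,0]

```text
clock: 3.82
tcp_pos: [0.4646, -0.0733, 0.201]
orientation: [0.0, 0.999, -0.034, 0.001]
ft_force: [-7.0, 2.3, 29.5]
finger_gap: 0.003
grasp_force: 14.3
```

At the hard stop with 30 N. Starting the slide.

Emit:
carry_out:
  motion:
    - [0,0.004,0,0,0,0,0]
    - [0,0.004,0,0,0,0,0]
    - [0,0.004,0,0,0,0,0]
    - [0,0.004,0,0,0,0,0]
    - [0,0,0,0,0,0,0]

```text
clock: 4.45
tcp_pos: [0.465, -0.0888, 0.2012]
orientation: [-0.001, 0.999, -0.035, 0.003]
ft_force: [-1.0, 7.6, 24.8]
finger_gap: -0.004
grasp_force: 12.2
```

Emit:
carry_out:
  motion:
    - [0,0.005,0,0,0,0,0]
    - [0,0.005,0,0,0,0,0]
    - [0,0.005,0,0,0,0,0]
    - [0,0.005,0,0,0,0,0]
    - [0,0,0,0,0,0,0]

```text
clock: 5.08
tcp_pos: [0.4637, -0.1089, 0.2012]
orientation: [-0.0, 0.999, -0.034, 0.003]
ft_force: [-1.2, 7.6, 25.3]
finger_gap: -0.002
grasp_force: 12.4
```

Run:
```python
from h import *
from plant import arm
s=arm.get_state();c=arm.capture("wrist");cv2.imwrite('pics/w3.png',c['frame'][:,:,::-1]);print(s['clock'],s['tcp_pos'],s['ft_force'],s['ft_torque'])
```

```text
5.075 [ 0.46370555 -0.10887039  0.20124392] [-1.19532856  7.64623211 25.26244356] [ 1.30554788  0.29280497 -0.00519405]
```

View pics/w3.png

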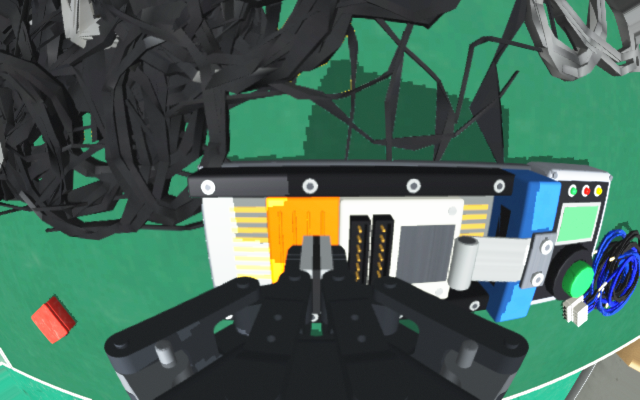

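The adapter moved with the fingers: the pad front is still at column 340, and the nose (~column 462) has reached the roll, pressed down. I'll continue.

Emit:
carry_out:
  motion:
    - [0,0.003,0,0,0,0,0]
    - [0,0.003,0,0,0,0,0]
    - [0,0.003,0,0,0,0,0]
    - [0,0.003,0,0,0,0,0]
    - [0,0,0,0,0,0,0]

```text
clock: 5.75
tcp_pos: [0.4629, -0.1207, 0.2013]
orientation: [-0.0, 0.999, -0.035, 0.003]
ft_force: [-1.1, 7.8, 24.8]
finger_gap: 0.002
grasp_force: 12.4
```

Emit:
carry_out:
  motion:
    - [0,0.003,0,0,0,0,0]
    - [0,0.003,0,0,0,0,0]
    - [0,0.003,0,0,0,0,0]
    - [0,0.003,0,0,0,0,0]
    - [0,0.002,0,0,0,0,0]
    - [0,0,0,0,0,0,0]

```text
clock: 6.5
tcp_pos: [0.4621, -0.1347, 0.2013]
orientation: [-0.0, 0.999, -0.034, 0.003]
ft_force: [-0.1, 8.3, 24.5]
finger_gap: -0.0
grasp_force: 12.2
```

Run:
```python
from h import *
from plant import arm
s=arm.get_state();c=arm.capture("wrist");cv2.imwrite('pics/w4.png',c['frame'][:,:,::-1]);print(s['clock'],s['tcp_pos'],s['ft_force'],s['ft_torque'])
```

```text
6.5 [ 0.46205953 -0.13470523  0.20130098] [-0.08623674  8.29449135 24.47080422] [1.37487546 0.13567228 0.00724713]
```

View pics/w4.png

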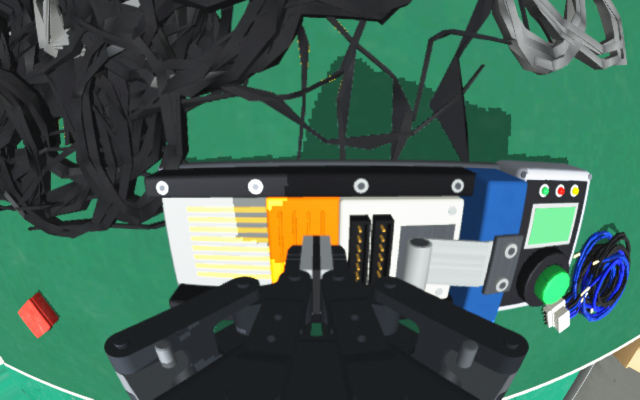

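The nose is under the leaf, at about column 462, and the stop face is at ~475, so a few mm remain. I'll push on until the force rises.

Emit:
carry_out:
  motion:
    - [0,0.002,0,0,0,0,0]
    - [0,0.002,0,0,0,0,0]
    - [0,0.002,0,0,0,0,0]
    - [0,0,0,0,0,0,0]

```text
clock: 7.05
tcp_pos: [0.4617, -0.1407, 0.2013]
orientation: [-0.0, 0.999, -0.034, 0.003]
ft_force: [0.0, 8.6, 24.3]
finger_gap: 0.0
grasp_force: 12.2
```

Emit:
carry_out:
  motion:
    - [0,0.0015,0,0,0,0,0]
    - [0,0.0015,0,0,0,0,0]
    - [0,0,0,0,0,0,0]

```text
clock: 7.42
tcp_pos: [0.4615, -0.1425, 0.2013]
orientation: [-0.002, 0.999, -0.035, 0.003]
ft_force: [1.8, 16.7, 25.5]
finger_gap: -0.0
grasp_force: 12.7
```

Emit:
carry_out:
  motion:
    - [0,0.0015,0,0,0,0,0]
    - [0,0,0,0,0,0,0]

```text
clock: 7.68
tcp_pos: [0.4615, -0.1437, 0.2013]
orientation: [-0.002, 0.999, -0.035, 0.003]
ft_force: [1.1, 17.2, 25.8]
finger_gap: 0.001
grasp_force: 15.1
```

Run:
```python
from h import *
from plant import arm
s=arm.get_state();c=arm.capture("wrist");cv2.imwrite('pics/w5.png',cv2.resize(c['frame'][150:330,180:600,::-1],(800,343)));print(s['clock'],s['tcp_pos'],s['ft_force'],s['ft_torque'])
```

```text
7.675 [ 0.46145577 -0.14372665  0.20127972] [ 1.10149878 17.21942842 25.76069109] [ 2.97966689e+00 -2.62375158e-01  2.69228887e-03]
```

View pics/w5.png

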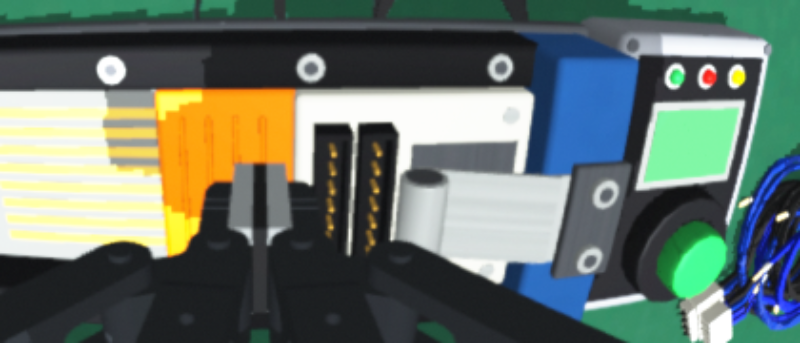

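The white nose edge meets the blue stop. The lateral force has saturated at 17 N with the tips slipping, so the adapter is home. Lifting off and going above the button.

Emit:
carry_out:
  motion:
    - [0,0,-0.01,0,0,0,0]
    - [0,0,-0.02,0,0,0,0]
    - [0,0,-0.04,0,0,0,0]
    - [-0.005,0.033,0,0,0,0,0]
    - [-0.005,0.033,0,0,0,0,0]
    - [-0.005,0.033,0,0,0,0,0]
    - [-0.004,0.033,0,0,0,0,0]
    - [0,0,0,0,0,0,0]

```text
clock: 8.72
tcp_pos: [0.4316, -0.2778, 0.268]
orientation: [0.0, 0.999, -0.035, 0.0]
ft_force: [0.8, 0.8, -0.2]
finger_gap: -0.002
grasp_force: 0.0
```

Run:
```python
from h import *
from plant import arm
s=arm.get_state();c=arm.capture("wrist");T=np.eye(4);T[:3,:3]=quat(s['orientation']);T[:3,3]=s['tcp_pos']
np.savez('w6.npz',T=T,**c);cv2.imwrite('pics/w6.png',c['frame'][:,:,::-1]);print(s['clock'],T,s['ft_force'])
w=dict(c);w['T']=T
ce,st,p=blob(w['frame'],*GREEN,(270,180,400,300));P=plane(w,p,.051,T)[:,:2];print(ce,st,P.min(0),P.max(0))
```

```text
8.725 [[ 9.97541093e-01 -7.00831303e-02  3.51465734e-04  4.31591933e-01]
 [-7.00829432e-02 -9.97541033e-01 -5.18978544e-04 -2.77813362e-01]
 [ 3.86973132e-04  4.93070671e-04 -9.99999804e-01  2.68028444e-01]
 [ 0.00000000e+00  0.00000000e+00  0.00000000e+00  1.00000000e+00]] [ 0.83925482  0.7782034  -0.19750691]
[315.04875283 219.63945578] [298 204  35  32 882] [ 0.42153254 -0.28909686] [ 0.44345657 -0.2668437 ]
```

View pics/w6.png

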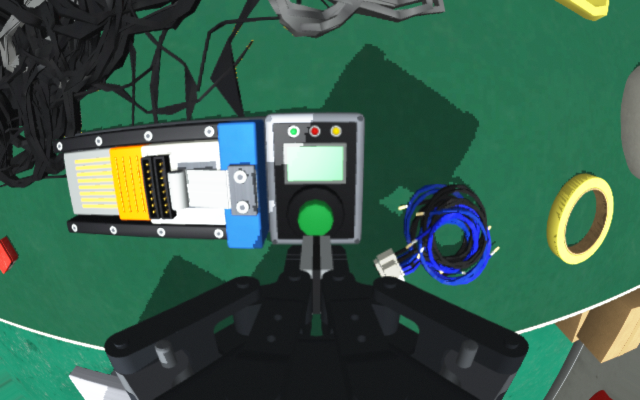

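The adapter is at the stop, held by the leaf. The green button at (315,219) is right under the tips, so I'll press.

Emit:
carry_out:
  motion:
    - [0,0,0.02,0,0,0,0]
    - [0,0,0.016,0,0,0,0]
    - [0,0,0.005,0,0,0,0]
    - [0,0,0.004,0,0,0,0]
    - [0,0,0.004,0,0,0,0]
    - [0,0,0.0015,0,0,0,0]
    - [0,0,0,0,0,0,0]

```text
clock: 9.65
tcp_pos: [0.4319, -0.2757, 0.2188]
orientation: [-0.0, 0.999, -0.034, 0.0]
ft_force: [-0.6, 4.9, 9.5]
finger_gap: -0.001
grasp_force: 4.8
```

Emit:
carry_out:
  motion:
    - [0,0,0.0015,0,0,0,0]
    - [0,0,0,0,0,0,0]

```text
clock: 9.9
tcp_pos: [0.4319, -0.2757, 0.2187]
orientation: [-0.0, 0.999, -0.034, 0.001]
ft_force: [-4.1, 5.7, 20.0]
finger_gap: -0.001
grasp_force: 9.9
```

The button has bottomed out. Releasing it, then checking the adapter.

Emit:
carry_out:
  motion:
    - [0,0,-0.008,0,0,0,0]
    - [0,0,-0.02,0,0,0,0]
    - [0,0,-0.04,0,0,0,0]
    - [0,0,-0.04,0,0,0,0]
    - [0,0,0,0,0,0,0]

```text
clock: 10.52
tcp_pos: [0.4327, -0.2769, 0.3275]
orientation: [0.003, 0.999, -0.034, 0.004]
ft_force: [0.7, -0.7, -0.7]
finger_gap: -0.004
grasp_force: 0.0
```

Run:
```python
from h import *
from plant import arm
s=arm.get_state();c=arm.capture("wrist");T=np.eye(4);T[:3,:3]=quat(s['orientation']);T[:3,3]=s['tcp_pos']
print(s['clock'],T[:3,3],s['ft_force'])
cv2.imwrite('pics/w7.png',cv2.resize(c['frame'][100:260,40:400,::-1],(800,356),interpolation=cv2.INTER_CUBIC))
w=dict(np.load('w6.npz'))
d=np.array([-.068,-.998])
btn=np.array([.4322,-.278])
ce,st,p=blob(w['frame'],*ORANGE,(90,140,160,230));P=plane(w,p,.031,w['T'])[:,:2]
x=(P-btn)@d+.135;print('pad dock x range',np.percentile(x,[1,50,99]),'expected -28..8')
ce,st,p=blob(w['frame'],*BLUE,(205,110,275,260));P=plane(w,p,.044,w['T'])[:,:2]
print('stop',np.percentile((P-btn)@d+.135,[1,50,99]))
```

```text
10.525 [ 0.43274681 -0.27689791  0.32753671] [ 0.65572109 -0.69565129 -0.71381796]
pad dock x range [-0.02840962  0.00149798  0.00303124] expected -28..8
stop [0.07253184 0.08906573 0.10229224]
```

View pics/w7.png

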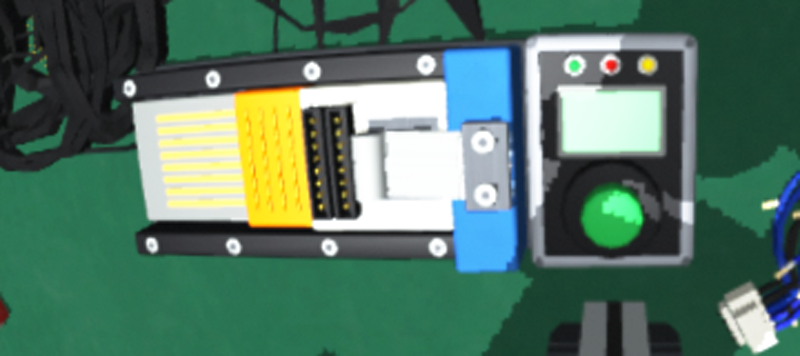

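The nose sits flush with the blue stop, and the pad's tail edge measures −28 mm, which is the home value. The leaf is on top, the button is out, and the robot is clear of everything.

```bash
python3 -c "
from plant import arm
print(arm.job_done())"
```

```text
the job is handed in; nothing more can be done
None
```

The adapter is home against the end stop with only the leaf spring holding it; I then pushed the green button fully in, released it and handed the job in at about 10.5 s; I never touched the gauge box, marker or connector.

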